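# Index the dispensing arm one hole

## Robot

A 7-joint arm with a two-finger parallel gripper is mounted at the origin on the work surface. World frame = base frame: x ahead of the robot, y to its left, z up, the work surface at z = 0. Lengths are in mm, angles in rad, forces in N, time in s.
With the tool pointing down it reaches from about 350 to 900 mm from the base axis. Payload 19.9 kg.
Tool frame: the origin (TCP) lies at the very end of the fingers, on their centre line; the grasp point (between the pads) lies 19 mm behind it (grip_point_offset is the distance from the TCP to the grasp point, in mm); z points along the fingers, y is the direction in which the jaws open and shut (so a half turn about z gives the same grasp; the last joint's range is limited). The gripper opens to 94 mm and grips with 3 to 60 N. Pads are 16 mm wide; open, the fingers measure 119 mm over their backs; the gripper's body (75 mm by 177 mm) begins 78 mm behind the grasp point.
Start: joints at [-1.385, 0.417, -0.01, 1.614, 0.005, 1.111, -0.053], TCP at [141.138, 608.834, 205.425] pointing down, gripper open.
Joint ranges: [-2.81, 2.81], [-0.39, 2.02], [-1.27, 1.25], [0.06, 2.57], [-1.19, 4.33], [0.19, 2], [-2.82, 2.82]. Speed limits (rad/s): [1.89, 1.89, 2.39, 2.39, 3.01, 3.01, 3.01].

## Interface

Orientations are given as a unit quaternion [w, x, y, z].
In Python, from workcell import * gives the robot as it stands. The module is installed in compiled form; this text tells all that it offers.
- The arm moves only by the shell command python3 -m handwheel 'ROWS'. ROWS is a JSON object of lists of equal length, an entry for each row: "linear": the shift along the tool's x, y, z in m, a list of three; "twist": the turn, a rotation vector about the tool's x, y, z in degrees, a list of three; "fingers": the closure, from -1 (fully open) to 1 (shut), so that 0 is half open. In form: {"linear": [[tx, ty, tz], ...], "twist": [[rx, ry, rz], ...], "fingers": [fingers, ...]}. A call has 1 to 12 rows; each row is the pose to reach, as a shift and turn from the pose commanded when the call began, along the tool's axes at that moment; what a row does not reach only later rows make up. A row lasts 1/10 s, in which the tool goes at most 50 mm and 8.59 degrees, less where a joint would pass 70% of its speed; a pose out of reach is approached as far as the arm can. A call with a gripper value outside its range is refused whole. The fingers move at their own pace and stop on an object; the grip force is fixed at half the most. Time passes only in rows, so rows that repeat a pose let the fingers close. It gives the time, the measured TCP pose, the force and the opening at its end, in the units of the state.
- read_state(): the state, without advancing time (a new reading comes with each control period).
- snapshot(name): name is "scene" or "side" or "wrist"; returns the picture (420x560x3 uint8, red, green, blue); there is no depth.
- camera_params(name): a dict with "vfov" (degrees; the focal length in pixels is half the picture's height over the tangent of half this angle, whatever the lens; pixels are square), "cx", "cy" (the principal point, pixels), "R" (3x3) and "t" (3): a world point X has camera coordinates R X + t. Camera axes: x right, y down, z forward; pixel columns grow to the right and rows downward; lengths in mm; the calibration is good to about 2 mm. A picture is of the moment at which its call begins: read the wrist's pose just before it. camera_params takes no time and is no camera call; for the wrist camera it gives the pose at the moment of the call.
- sign_off(): hands the job in, once; it reports no verdict.
The state is a dict: "clock": time; "joint_pos": joint angles; "joint_velocities": joint speeds; "joint_efforts": joint torques, N m; "eef_pos": TCP position; "eef_rot": TCP orientation; "ft_force": force on the tool from outside, world axes, zero at the start; "moment": the same for the moment, N m; "grip_width": opening from 0.0 (shut) to 1.0 (fully open).
Only numpy, scipy, OpenCV 4.12 (cv2) and the standard library are available. Lean on these libraries where they do the work, as an engineer would, in place of code of your own. Each camera call takes 0.05 s, during which the arm holds its last target.

## Task

The dispensing arm is locked by a spring index pin; its spout, at the far end, now stands between an open beaker and a capped jar. Hook a fingertip through the pin's pull ring and gently lift the pin out of its hole, swing the arm one hole so that the spout comes over the open beaker, then let the pin drop fully home into that hole and take the finger out of the ring. Leave the beaker, the jar and everything else where it stands.

Things in the scene. Friction and masses are not known exactly. Their poses are not given: they have to be found in the camera images.
- stand: Fixed stand: white base plate 370 x 270 x 12 mm, column, and on its near side a flat aluminium arc (top 108 mm above the table) with five 13 mm holes at 150 mm from the column's axis, 20 degrees apart. Origin on the table on that axis, the arm's pivot; z up; -x points to the middle hole (towards the robot, up to 0.22 rad off), +x to the far side, where beaker and jar stand.
- boom (a joint): Swing of the arm, rad, counter-clockwise from above. Holes at -0.698, -0.349, 0, 0.349, 0.698; starts locked at 0. A straight white bar, 26 mm wide, top 132 mm above the table, pin and ring at the near end, spout at the far end: ring end to the stand's -y = spout to +y = positive. Light friction; stays where left while the pin is up.
- pin (a joint): Height of the index pin above fully home, m: 0 home, 0.022 upper stop. It reaches 12 mm into the plate; lifted 13 mm or more it is clear. Spring and weight press it down with about 4 N at home, 6 N fully up; it gives only vertically. Its 10 mm round nose finds the hole if let go within about 4 mm (0.025 rad) of it; elsewhere it rides on the plate.
- ring (a point): Centre of the pin's steel pull ring, 52 mm inside, 64 mm outside; home: 180 mm above the table, 174 mm from the pivot. Frame: z up, x along the arm to the pivot. The ring rises 33 degrees from level: low edge on the pin, high edge outwards, to the robot. A finger pointing back at the robot and down, about (-0.5,0,-0.87), 30 mm through, close to the high edge, lifts it by rising straight up.
- pivot (a point): Point on the pivot axis at the level of the index plate's top, 108 mm above the table; its frame is the stand's.
- spout (a point): Lower tip of the 12 mm steel spout at the far end of the arm, 120 mm from the pivot axis and 96 mm above the table.
- beaker: Open white beaker, loose, 60 mm wide at the rim, 68 mm high, standing on the stand's base plate (top 12 mm above the table) under the spout's place at hole +0.349 or at hole -0.349. Origin at the centre of its underside.
- jar: Capped amber jar, loose, 56 mm wide, 72 mm high, standing at the other of the two places. Origin at the centre of its underside. Leave alone.
- vial_a: Small stoppered clear vial, 24 mm wide, 50 mm high, on the base plate beside the column. Leave alone.
- vial_b: Small stoppered amber vial, 24 mm wide, 50 mm high, on the base plate on the column's other side. Leave alone.
- cartridge: White cartridge standing on its flange, 28 mm wide, 80 mm high. Leave alone.
- reagent: White reagent bottle, 60 mm wide, 110 mm high. Leave alone.
- spanner: Steel spanner lying on the table. Leave alone.
- tub: Grey tub with white cap, 64 mm wide, 50 mm high. Leave alone.

How it is judged:
By the outcome, as a careful person would: the job done as asked, in the order asked, and still so for the second after the job is handed in, with the robot touching nothing.
It also fails if it takes over 48 s, if anything falls off the work surface, if the arm or the gripper's body presses on something with over 40 N, if the wrist force passes 120 N, or if a joint passes its speed limit or range.

## Working session

There is one attempt and no reset: what is moved stays moved. The work goes in short steps, Python scripts to look and compute and a shell command to move; the robot and the scene stay as the last step left them, time stands still between calls to the robot, and variables do not carry over. Pictures are saved under pics/ and viewed, and the job is handed in when it is done.

```bash
mkdir -p pics; python3 - <<'E'
from workcell import *
import cv2
print(read_state())
for n in ["scene","side","wrist"]:
    p=camera_params(n);print(n,p)
    cv2.imwrite(f"pics/{n}0.png",snapshot(n)[:,:,::-1])
E
```

```text
{'clock': 0.0, 'joint_pos': array([-1.38450661,  0.41795902, -0.01030717,  1.61412449,  0.00470896,
        1.11070714, -0.05299495]), 'joint_velocities': array([-4.47843786e-04, -2.99809624e-05, -7.87548025e-04,  2.39039427e-04,
       -8.43670028e-05,  9.44122928e-04,  3.83823455e-04]), 'joint_efforts': array([ 1.20469354e-04, -8.51248598e+01,  6.38918113e-01, -4.25992978e+01,
       -4.86998982e-02,  1.84193143e-02,  1.30793965e-04]), 'eef_pos': array([141.07225112, 608.50684377, 204.85548939]), 'eef_rot': array([-1.91249658e-05,  1.13638390e-01,  9.93522004e-01, -5.86895440e-04]), 'ft_force': array([ 0.10758949, -0.92514111,  0.80405516]), 'moment': array([-0.01384451, -0.00882802,  0.04347856]), 'grip_width': 1.0029945080427123}
scene {'vfov': 42.671632166290536, 'cx': 278.4062521492392, 'cy': 207.47220135149644, 'R': array([[ 0.87209301,  0.48919653,  0.01185478],
       [ 0.35442857, -0.61476718, -0.70458619],
       [-0.33739319,  0.61866637, -0.70951939]]), 't': array([-509.60672834, -113.20808323, 1702.42781599])}
side {'vfov': 56.830777261145855, 'cx': 277.5811126152502, 'cy': 210.29733128417485, 'R': array([[-0.78625406, -0.61764579, -0.01783887],
       [-0.34405023,  0.46158659, -0.81765962],
       [ 0.51325821, -0.63675073, -0.57542551]]), 't': array([453.62480659, 320.99500685, 603.33470451])}
wrist {'vfov': 59.543119300981125, 'cx': 282.9665487011654, 'cy': 213.04463139904928, 'R': array([[ 0.22653242,  0.97400188, -0.00184474],
       [ 0.93526956, -0.21699451,  0.27961442],
       [ 0.27194467, -0.06506706, -0.96011061]]), 't': array([-623.70492633,  -29.09835753,  393.41989714])}
```

View pics/scene0.png

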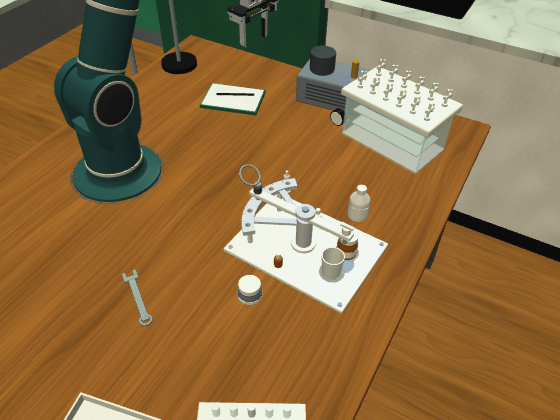

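View pics/side0.png

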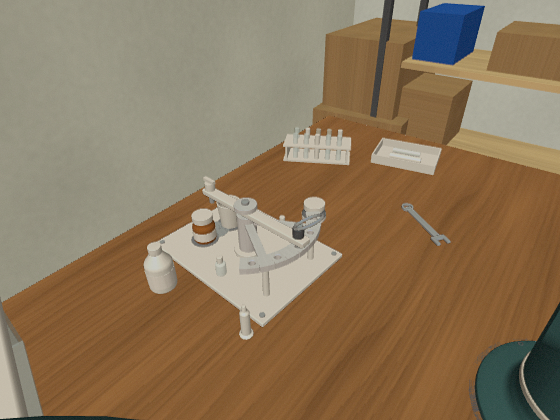

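View pics/wrist0.png

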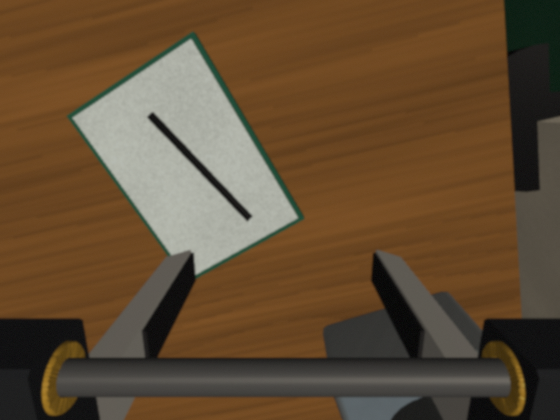

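The scene view shows the ring near (250,175) and the column top near (305,211). The beaker is near (333,263) and the jar near (347,245). The side view has the ring near (313,220) and the column top near (246,205). I'll enlarge both.

```bash
python3 - <<'E'
import cv2
a=cv2.imread("pics/scene0.png")[150:310,215:395]; cv2.imwrite("pics/sc_c.png",cv2.resize(a,None,fx=3.7,fy=3.7,interpolation=cv2.INTER_CUBIC))
a=cv2.imread("pics/side0.png")[170:345,140:350]; cv2.imwrite("pics/si_c.png",cv2.resize(a,None,fx=3.4,fy=3.4,interpolation=cv2.INTER_CUBIC))
E
```

```text
(no output)
```

View pics/sc_c.png

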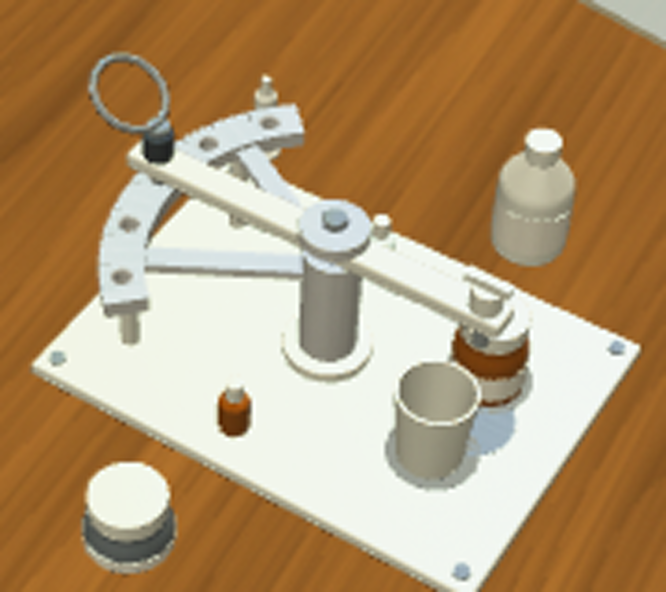

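View pics/si_c.png

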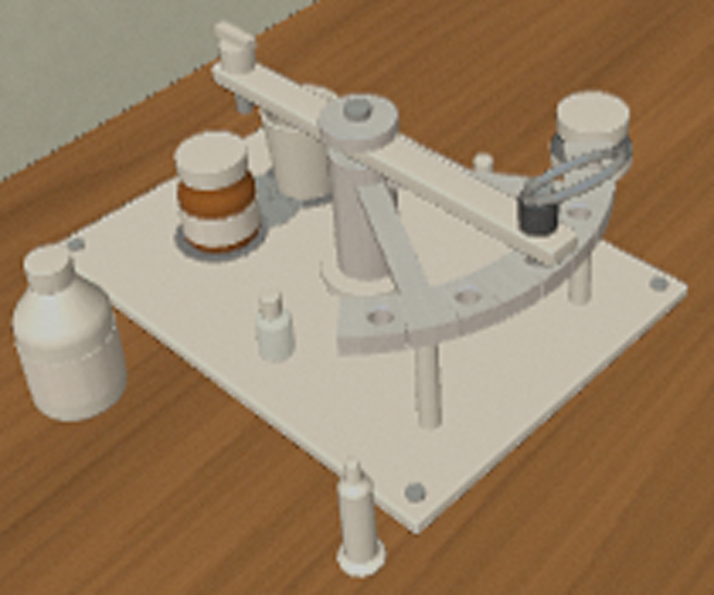

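```bash
cat > h.py <<'E'
import numpy as np
from scipy.optimize import least_squares
from workcell import *
def proj(c,X):
    f=210/np.tan(np.radians(c['vfov'])/2); p=c['R']@np.asarray(X,float)+c['t']
    return np.array([c['cx']+f*p[0]/p[2],c['cy']+f*p[1]/p[2]])
def tri(obs,x0=(600,0,100),z=None):
    r=lambda X:np.concatenate([proj(c,X)-uv for c,uv in obs])
    s=least_squares(r,x0); return s.x,np.abs(s.fun).max()
def onz(c,uv,z):
    f=210/np.tan(np.radians(c['vfov'])/2)
    d=c['R'].T@np.array([(uv[0]-c['cx'])/f,(uv[1]-c['cy'])/f,1]); o=-c['R'].T@c['t']
    return o+d*(z-o[2])/d[2]
def S(u,v): return np.array([215+u/3.7,150+v/3.7])
def D(u,v): return np.array([140+u/3.4,170+v/3.4])
E
python3 - <<'E'
from h import *
a=camera_params("scene");b=camera_params("side")
pts={"ring":((129,92),(579,170)),"bolt_left(near)":((57,357),(659,283)),"bolt_far":((617,347),(77,244)),"boss":((336,220),(357,110)),
"hole+end(sc top)":((270,124),(380,317)),"hole2":((208,144),(467,297)),"hole_other":((128,224),(578,214))}
for k,(s,d) in pts.items(): 
    x,e=tri([(a,S(*s)),(b,D(*d))]);print(k,x.round(1),round(e,2))
h=[onz(b,D(*q),108) for q in [(380,317),(467,297),(578,214)]]+[onz(a,S(*q),108) for q in [(270,124),(208,144),(128,224),(120,276)]]
print(np.round(h,1))
# fit centre & yaw
A=[2,1,-1,2,1,-1,-2]
def pred(p,k):
    th=p[2]+np.pi- k*np.radians(20); return [p[0]+150*np.cos(th),p[1]+150*np.sin(th)]
s=least_squares(lambda p:np.concatenate([h[i][:2]-pred(p,A[i]) for i in range(7)]),[700,0,0])
print("stand",s.x,s.fun.round(1))
p=s.x
c=np.array([np.cos(p[2]),np.sin(p[2])]);R=[*(p[:2]-174*c),180];print("ring pred",R,proj(a,R),S(129,92),proj(b,R),D(579,170))
E
```

```text
ring [478.4  23.3 182.2] 1.19
bolt_left(near) [484.7 -93.7  13.4] 0.44
bolt_far [841.2 121.2  13.4] 0.67
boss [653.4  14.8 147.3] 0.56
hole+end(sc top) [545.4 118.7 105.6] 0.57
hole2 [516.1  76.  105.9] 0.38
hole_other [508.2 -25.8 105.7] 0.23
[[542.9 120.2 108. ]
 [514.1  77.6 108. ]
 [506.3 -23.6 108. ]
 [547.8 117.6 108. ]
 [518.   74.8 108. ]
 [509.9 -27.3 108. ]
 [531.8 -73.9 108. ]]
stand [ 6.52817825e+02  1.45458001e+01 -7.42870335e-02] [-2.4  1.  -1.9  1.4 -2.1  2.6  2.4 -1.6  1.9 -1.4  1.5 -1.1  0.7 -0.8]
ring pred [np.float64(479.2977193272018), np.float64(27.45985840352254), 180] [249.81496495 174.74873989] [249.86486486 174.86486486] [307.74819232 221.80320925] [310.29411765 220.        ]
```

```bash
cat >> h.py <<'E'
from scipy.spatial.transform import Rotation as Ro
def rot(q): return Ro.from_quat([q[1],q[2],q[3],q[0]])
P0=np.array([652.8,14.5]); YAW=-0.0743
def goal(boom,d,depth,dz=0,flip=1,tilt=30,lat=0):
    "finger axis through ring plane d mm towards the high edge, tip depth mm through"
    c=np.array([np.cos(YAW+boom),np.sin(YAW+boom),0]); z=np.array([0,0,1.]); t=np.cross(z,c)
    ring=np.array([*(P0-174*c[:2]),180.+dz]); e=-np.cos(np.radians(33))*c+np.sin(np.radians(33))*z
    zt=-np.sin(np.radians(tilt))*c-np.cos(np.radians(tilt))*z
    yt=flip*t; xt=np.cross(yt,zt)
    return ring+d*e+depth*zt+lat*t, Ro.from_matrix(np.c_[xt,yt,zt])
def rel(p,R,s=None):
    s=s or read_state(); R0=rot(s['eef_rot'])
    return R0.inv().apply(p-s['eef_pos'])/1000,(R0.inv()*R).as_rotvec(degrees=True)
E
python3 - <<'E'
from h import *
s=read_state(); R0=rot(s['eef_rot']); w=camera_params('wrist')
print("cam in tool",R0.inv().apply(-w['R'].T@w['t']-s['eef_pos']), R0.as_matrix().round(3).tolist())
for f in (1,-1):
    p,R=goal(0,8,-70,flip=f); print(f,p,R.as_matrix().round(2).tolist(),*[x.round(3) for x in rel(p,R)])
E
```

```text
cam in tool [  81.61613914   -0.38209435 -179.82426561] [[-0.974, 0.226, -0.0], [0.226, 0.974, -0.001], [-0.0, -0.001, -1.0]]
1 [507.49264401  25.31624754 244.97889055] [[-0.86, 0.07, -0.5], [0.06, 1.0, 0.04], [0.5, 0.0, -0.87]] [-0.489 -0.485 -0.04 ] [ 2.251 29.941 -8.606]
-1 [507.49264401  25.31624754 244.97889055] [[0.86, -0.07, -0.5], [-0.06, -1.0, 0.04], [-0.5, 0.0, -0.87]] [-0.489 -0.485 -0.04 ] [ 44.378  -3.336 165.617]
```

```bash
python3 - <<'E'
from h import *
p,R=goal(0,8,-140); print(p,*[x.round(3) for x in rel(p,R)])
E
python3 -m handwheel '{"linear":[[0,0,-0.05],[-0.04,-0.04,-0.09],[-0.08,-0.08,-0.1],[-0.12,-0.12,-0.1],[-0.155,-0.155,-0.1],[-0.19,-0.19,-0.1],[-0.225,-0.225,-0.1],[-0.26,-0.26,-0.1],[-0.295,-0.295,-0.1],[-0.33,-0.33,-0.1],[-0.365,-0.365,-0.1],[-0.4,-0.4,-0.1]],"twist":[[0,0,0],[0,0,0],[0,3,-1],[0,6,-2],[0,10,-3],[0,13,-4],[1,16,-5],[1,20,-6],[2,24,-7],[2,27,-8],[2.2,30,-8.6],[2.2,30,-8.6]],"fingers":[1,1,1,1,1,1,1,1,1,1,1,1]}'
python3 - <<'E'
from h import *
p,R=goal(0,8,-140); print(p,*[x.round(3) for x in rel(p,R)])
E
```

```text
[542.39607987  22.71813955 305.60066881] [-0.523 -0.48  -0.1  ] [ 2.251 29.941 -8.606]
clock: 1.35
eef_pos: [427.0, 149.6, 304.7]
eef_rot: [-0.261, 0.036, 0.965, 0.01]
ft_force: [0.6, 0.4, -0.4]
grip_width: 0.022
[542.39607987  22.71813955 305.60066881] [-0.107 -0.118 -0.064] [ 0.081 -0.254 -0.006]
```

```bash
python3 -m handwheel '{"linear":[[-0.03,-0.03,-0.018],[-0.055,-0.06,-0.035],[-0.08,-0.09,-0.05],[-0.107,-0.118,-0.064],[-0.107,-0.118,-0.064],[-0.107,-0.118,-0.064]],"twist":[[0,0,0],[0,0,0],[0,0,0],[0,0,0],[0,0,0],[0,0,0]],"fingers":[1,1,1,1,1,1]}'
python3 - <<'E'
from h import *
import cv2
p,R=goal(0,8,-140); print(*[x.round(3) for x in rel(p,R)]); print(read_state()['joint_pos'])
w=camera_params('wrist'); s=read_state()
im=snapshot('wrist')[:,:,::-1].copy(); cv2.imwrite('pics/w1.png',im)
c=np.array([np.cos(YAW),np.sin(YAW),0]);print(proj(w,[*(P0-174*c[:2]),180]))
cv2.imwrite('pics/si1.png',snapshot('side')[:,:,::-1])
E
```

```text
clock: 1.95
eef_pos: [541.7, 24.4, 306.4]
eef_rot: [-0.26, 0.036, 0.965, 0.01]
ft_force: [-0.7, 0.6, -0.6]
grip_width: 0.007
[-0.001 -0.002  0.   ] [ 0.109 -0.113 -0.043]
[-0.31413228  0.55910027  0.40377781  1.31915653 -0.21086799  1.83193748
  1.58631683]
[281.53814072 210.97615525]
```

View pics/w1.png

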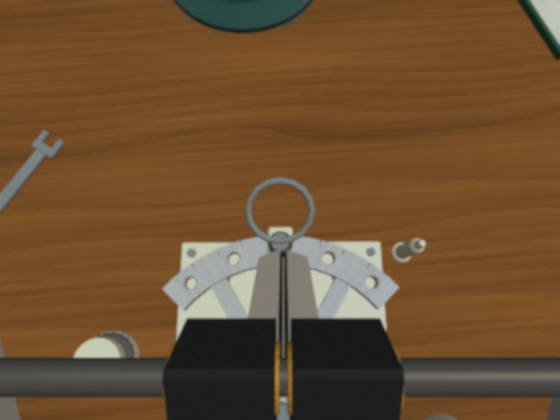

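View pics/si1.png

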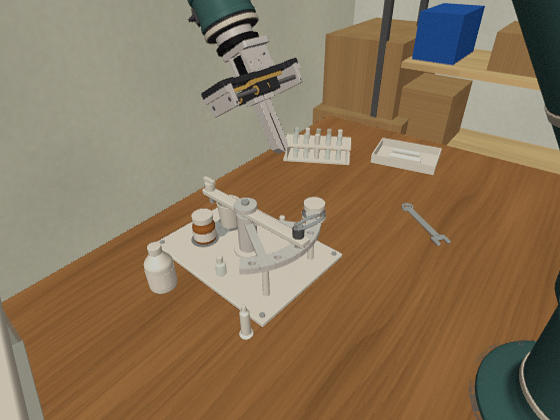

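The wrist view shows the ring centred at (280,210), against a prediction of (281.5,211). That confirms the pose, so I'll advance along the finger axis.

```bash
python3 -m handwheel '{"linear":[[-0.001,-0.002,0.03],[-0.001,-0.002,0.06],[-0.001,-0.002,0.09],[-0.001,-0.002,0.11],[-0.001,-0.002,0.125],[-0.001,-0.002,0.125],[-0.001,-0.002,0.125]],"twist":[[0,0,0],[0,0,0],[0,0,0],[0,0,0],[0,0,0],[0,0,0],[0,0,0]],"fingers":[1,1,1,1,1,1,1]}'
python3 - <<'E'
from h import *
import cv2
p,R=goal(0,8,-15); print(*[x.round(3) for x in rel(p,R)]); print(read_state()['joint_pos'])
im=snapshot('wrist')[:,:,::-1].copy(); a=im[80:360,140:420]
b=snapshot('side')[140:300,200:360,::-1]
cv2.imwrite('pics/w2.png',np.hstack([cv2.resize(a,(400,400)),cv2.resize(b,(400,400),interpolation=2)]))
E
```

```text
clock: 2.75
eef_pos: [480.1, 28.4, 199.2]
eef_rot: [-0.259, 0.035, 0.965, 0.011]
ft_force: [0.8, -0.3, 0.1]
grip_width: 0.005
[-0.001 -0.001  0.002] [ 0.086 -0.012  0.107]
[-0.35051142  0.52949682  0.38886347  1.6146287  -0.21048484  1.56536061
  1.59807146]
```

View pics/w2.png

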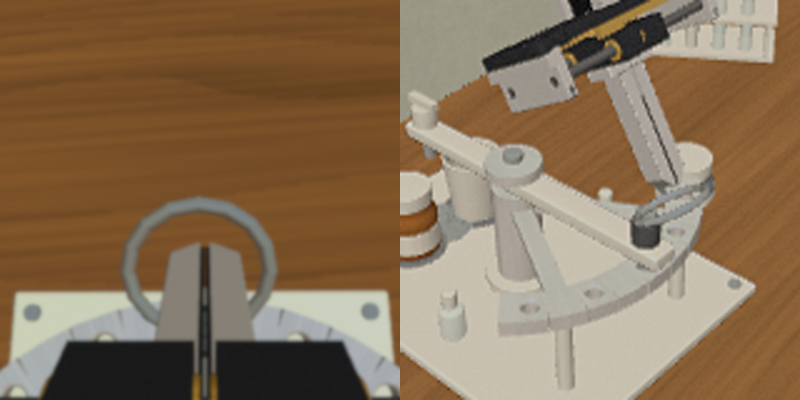

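The tip stands about 15 mm short of the ring plane, inside the ring outline. Inserting it now.

```bash
python3 -m handwheel '{"linear":[[-0.001,-0.001,0.012],[-0.001,-0.001,0.024],[-0.001,-0.001,0.036],[-0.001,-0.001,0.047],[-0.001,-0.001,0.047],[-0.001,-0.001,0.047]],"twist":[[0,0,0],[0,0,0],[0,0,0],[0,0,0],[0,0,0],[0,0,0]],"fingers":[1,1,1,1,1,1]}'
python3 - <<'E'
from h import *
import cv2
p,R=goal(0,8,30); print(*[x.round(3) for x in rel(p,R)]); print(read_state()['joint_pos'])
im=snapshot('wrist')[:,:,::-1].copy(); a=im[80:360,140:420]
b=snapshot('side')[140:300,200:360,::-1]
cv2.imwrite('pics/w3.png',np.hstack([cv2.resize(a,(400,400)),cv2.resize(b,(400,400),interpolation=2)]))
E
```

```text
clock: 3.45
eef_pos: [457.3, 28.4, 157.2]
eef_rot: [-0.259, 0.036, 0.965, 0.01]
ft_force: [0.2, 0.1, -0.4]
grip_width: 0.002
[ 0.     0.001 -0.001] [ 0.094 -0.061  0.031]
[-0.35554135  0.53923318  0.38110277  1.70740533 -0.21827009  1.46523531
  1.60696515]
```

View pics/w3.png

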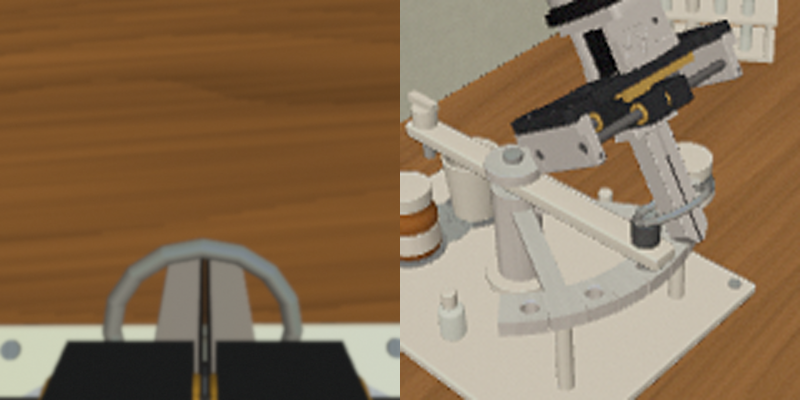

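The finger is through the ring without contact. Next I lift straight up in small steps; up by h is (0.5h, 0, -0.866h) in tool axes.

```bash
for i in 1; do :; done
python3 -m handwheel '{"linear":[[0.0015,0,-0.0026],[0.003,0,-0.0052],[0.003,0,-0.0052]],"twist":[[0,0,0],[0,0,0],[0,0,0]],"fingers":[1,1,1]}'
python3 -m handwheel '{"linear":[[0.001,0,-0.0017],[0.002,0,-0.0035],[0.002,0,-0.0035]],"twist":[[0,0,0],[0,0,0],[0,0,0]],"fingers":[1,1,1]}'
python3 -m handwheel '{"linear":[[0.001,0,-0.0017],[0.002,0,-0.0035],[0.002,0,-0.0035]],"twist":[[0,0,0],[0,0,0],[0,0,0]],"fingers":[1,1,1]}'
```

```text
clock: 3.85
eef_pos: [457.6, 28.4, 163.8]
eef_rot: [-0.259, 0.036, 0.965, 0.011]
ft_force: [0.5, 0.3, -0.3]
grip_width: 0.004
clock: 4.15
eef_pos: [457.5, 28.3, 167.5]
eef_rot: [-0.259, 0.036, 0.965, 0.01]
ft_force: [0.3, -1.1, -0.5]
grip_width: 0.006
clock: 4.45
eef_pos: [457.5, 28.4, 171.4]
eef_rot: [-0.259, 0.036, 0.965, 0.01]
ft_force: [1.8, -1.1, -4.2]
grip_width: 0.004
```

Contact came at z of about 171, with -4 N vertical, which matches the spring. I'll lift another 15 mm in gentle steps.

```bash

python3 -m handwheel '{"linear":[[0.001,0,-0.0017],[0.002,0,-0.0035],[0.003,0,-0.0052],[0.004,0,-0.0069],[0.004,0,-0.0069]],"twist":[[0,0,0],[0,0,0],[0,0,0],[0,0,0],[0,0,0]],"fingers":[1,1,1,1,1]}'
python3 -m handwheel '{"linear":[[0.001,0,-0.0017],[0.002,0,-0.0035],[0.003,0,-0.0052],[0.0037,0,-0.0065],[0.0037,0,-0.0065]],"twist":[[0,0,0],[0,0,0],[0,0,0],[0,0,0],[0,0,0]],"fingers":[1,1,1,1,1]}'
python3 - <<'E'
from h import *
import cv2
im=snapshot('wrist')[:,:,::-1].copy(); a=im[80:360,140:420]
b=snapshot('side')[140:300,200:360,::-1]
cv2.imwrite('pics/w4.png',np.hstack([cv2.resize(a,(400,400)),cv2.resize(b,(400,400),interpolation=2)]))
print(read_state()['ft_force'],read_state()['eef_pos'])
E
```

```text
clock: 4.95
eef_pos: [457.4, 28.4, 179.5]
eef_rot: [-0.259, 0.036, 0.965, 0.011]
ft_force: [1.9, -0.4, -4.3]
grip_width: 0.004
clock: 5.45
eef_pos: [457.4, 28.4, 186.9]
eef_rot: [-0.259, 0.036, 0.965, 0.011]
ft_force: [2.2, 0.3, -5.3]
grip_width: 0.006
[ 2.58155727 -1.15823957 -4.97260967] [457.36932524  28.36609894 186.7136152 ]
```

View pics/w4.png

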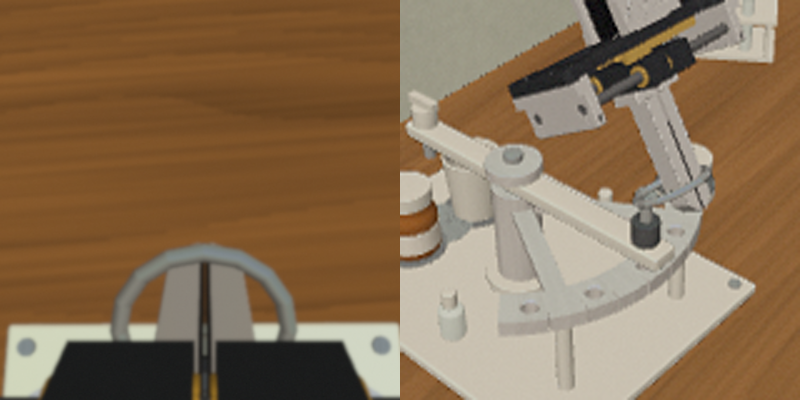

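The pin is clear: its shaft shows, and the ring is lifted about 16 mm. Computing the arc waypoints about the pivot.

```bash
cat >> h.py <<'E'
def swing(angs,s=None):
    s=s or read_state(); R0=rot(s['eef_rot']); P=np.array([*P0,s['eef_pos'][2]])
    for a in angs:
        Q=Ro.from_euler('z',a,degrees=True)
        p=P+Q.apply(s['eef_pos']-P); l,t=rel(p,Q*R0,s); print(a,l.round(4),t.round(2))
E
python3 - <<'E'
from h import *
swing([-2,-4,-6,-8,-10,-12,-14,-16,-18,-20])
E
```

```text
-2 [-0.0001  0.0068 -0.    ] [-1.   -0.    1.73]
-4 [-0.0004  0.0137 -0.0002] [-2.   -0.01  3.46]
-6 [-0.0009  0.0205 -0.0005] [-3.   -0.01  5.19]
-8 [-0.0016  0.0273 -0.0009] [-4.01 -0.01  6.92]
-10 [-0.0025  0.034  -0.0014] [-5.01 -0.02  8.66]
-12 [-0.0036  0.0408 -0.002 ] [-6.01 -0.02 10.39]
-14 [-0.0049  0.0474 -0.0028] [-7.01 -0.02 12.12]
-16 [-0.0064  0.054  -0.0036] [-8.01 -0.03 13.85]
-18 [-0.0082  0.0606 -0.0046] [-9.01 -0.03 15.58]
-20 [-0.0101  0.0671 -0.0057] [-10.01  -0.04  17.31]
```

```bash

python3 -m handwheel '{"linear":[[-0.0001,0.0068,0],[-0.0004,0.0137,-0.0002],[-0.0009,0.0205,-0.0005],[-0.0016,0.0273,-0.0009],[-0.0025,0.034,-0.0014],[-0.0036,0.0408,-0.002],[-0.0049,0.0474,-0.0028],[-0.0064,0.054,-0.0036],[-0.0072,0.0573,-0.0041],[-0.0072,0.0573,-0.0041],[-0.0072,0.0573,-0.0041]],"twist":[[-1,0,1.7],[-2,0,3.5],[-3,0,5.2],[-4,0,6.9],[-5,0,8.7],[-6,0,10.4],[-7,0,12.1],[-8,0,13.9],[-8.5,0,14.7],[-8.5,0,14.7],[-8.5,0,14.7]],"fingers":[1,1,1,1,1,1,1,1,1,1,1]}'
python3 - <<'E'
from h import *
import cv2
a=snapshot('scene')[:,:,::-1]; cv2.imwrite('pics/sc5.png',a); a=a[150:310,215:395]
b=snapshot('side')[:,:,::-1]; cv2.imwrite('pics/si5.png',b); b=b[150:325,170:350]
w=snapshot('wrist')[:,:,::-1]; cv2.imwrite('pics/w5f.png',w)
cv2.imwrite('pics/w5a.png',cv2.resize(a,None,fx=3.7,fy=3.7,interpolation=2))
cv2.imwrite('pics/w5.png',cv2.resize(b,None,fx=3.4,fy=3.4,interpolation=2))
E
```

```text
clock: 6.65
eef_pos: [469.9, 84.9, 186.7]
eef_rot: [-0.255, 0.178, 0.949, 0.049]
ft_force: [3.0, -0.2, -5.1]
grip_width: 0.007
```

View pics/w5a.png

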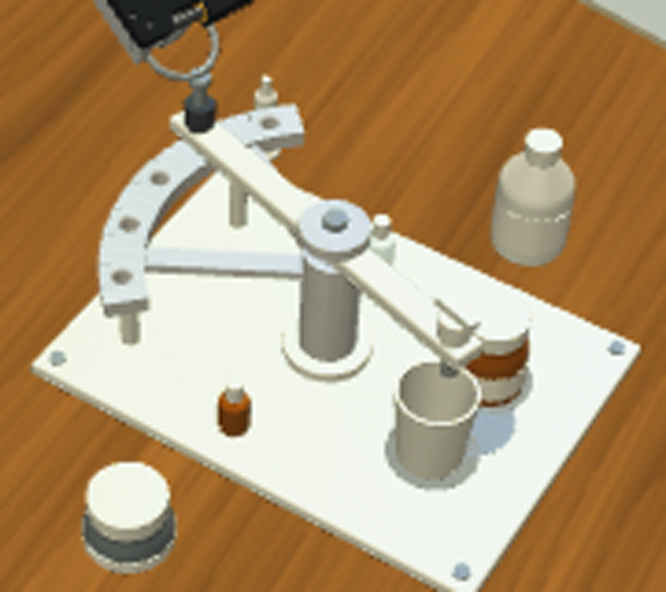

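View pics/w5.png

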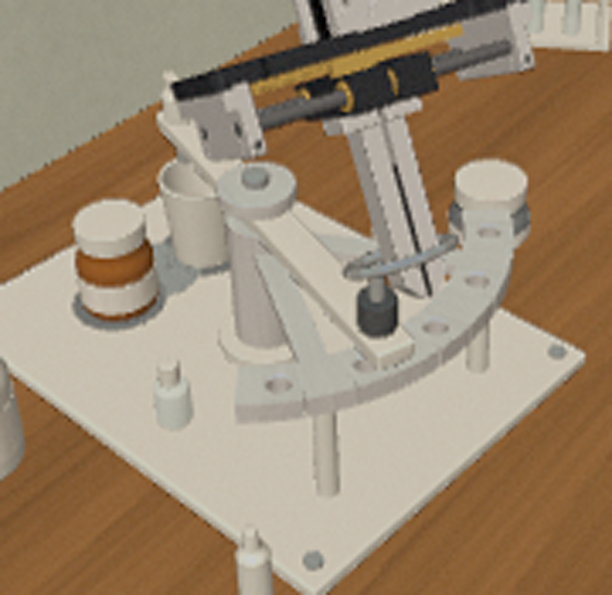

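View pics/w5f.png

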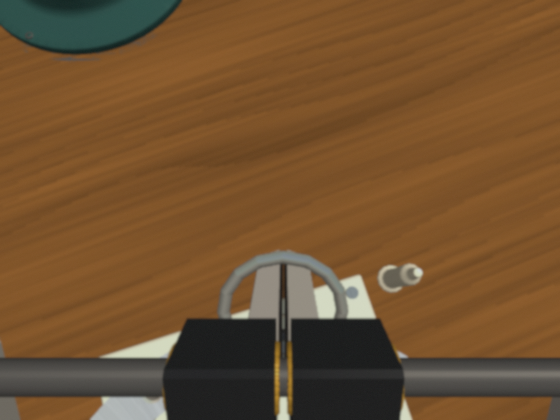

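The boom followed the finger and the ring stayed cradled. I'll measure its angle from the dark pin collar, before and after.

```bash
cat >> h.py <<'E'
import cv2
from scipy.optimize import minimize_scalar
def collar(im,box):
    x0,y0,x1,y1=box; g=im[y0:y1,x0:x1].max(axis=2); m=(g<85).astype(np.uint8)
    n,l,st,ce=cv2.connectedComponentsWithStats(m); k=1+np.argmax(st[1:,4]); return ce[k]+[x0,y0],st[k,4]
def Pb(b,z=142,r=150):
    c=np.array([np.cos(YAW+b),np.sin(YAW+b)]); return [*(P0-r*c),z]
def boomang(cam,uv,off):
    f=lambda b:np.sum((proj(cam,Pb(b))+off-uv)**2); q=minimize_scalar(f,bounds=(-.6,.2),method='bounded'); return q.x,q.fun**.5
E
python3 - <<'E'
from h import *
for n,im0,im1,b0,b1 in (("scene","scene0","sc5",(248,178,270,200),(260,168,280,190)),("side","side0","si5",(285,222,310,245),(270,230,295,252))):
    c=camera_params(n)
    u0,n0=collar(cv2.imread(f"pics/{im0}.png"),b0);u1,n1=collar(cv2.imread(f"pics/{im1}.png"),b1)
    off=u0-proj(c,Pb(0)); print(n,u0,n0,u1,n1,off,boomang(c,u1,off), "wrt no-off",boomang(c,u0,0*off))
E
```

```text
scene [257.5 189.5] 56 [268.5   180.625] 64 [0.08772086 0.8425637 ] (np.float64(-0.30038780404791815), np.float64(0.7287407779187759)) wrt no-off (np.float64(0.01194792521093167), np.float64(0.6589733450156349))
side [298.         233.92134831] 89 [280.63636364 241.84090909] 132 [0.28737178 1.46707857] (np.float64(-0.28864783692242557), np.float64(1.3246156154974489)) wrt no-off (np.float64(-0.010149632580335471), np.float64(1.3580336033202804))
```

Both views give about -0.29 to -0.30, matching the commanded -0.297. The remaining swing is 3 degrees.

```bash
python3 - <<'E'
from h import *
swing([-1,-2,-3.0])
E
python3 -m handwheel '{"linear":[[-0.0001,0.0034,0],[-0.0001,0.0068,0],[-0.0002,0.0103,-0.0001],[-0.0002,0.0103,-0.0001],[-0.0002,0.0103,-0.0001]],"twist":[[-0.5,0,0.9],[-1,0,1.7],[-1.5,0,2.6],[-1.5,0,2.6],[-1.5,0,2.6]],"fingers":[1,1,1,1,1]}'
python3 - <<'E'
from h import *
for n,im0,b0,b1 in (("scene","scene0",(248,178,270,200),(260,166,284,188)),("side","side0",(285,222,310,245),(262,230,295,256))):
    c=camera_params(n); im=snapshot(n)[:,:,::-1]; cv2.imwrite(f"pics/{n}6.png",im)
    u0,n0=collar(cv2.imread(f"pics/{im0}.png"),b0);u1,n1=collar(im,b1)
    off=u0-proj(c,Pb(0)); print(n,u1,n1,boomang(c,u1,off))
a=cv2.imread("pics/scene6.png")[150:290,250:390];b=cv2.imread("pics/side6.png")[170:310,170:310]
cv2.imwrite('pics/c6.png',np.hstack([cv2.resize(x,(400,400),interpolation=2) for x in(a,b)]))
E
```

```text
-1 [-0.      0.0034 -0.    ] [-0.5  -0.    0.87]
-2 [-0.0001  0.0068 -0.    ] [-1.   -0.    1.73]
-3.0 [-0.0002  0.0103 -0.0001] [-1.5 -0.   2.6]
clock: 7.3
eef_pos: [473.9, 94.5, 186.8]
eef_rot: [-0.254, 0.203, 0.944, 0.055]
ft_force: [3.1, -0.8, -6.2]
grip_width: 0.01
scene [270.90277778 179.34722222] 72 (np.float64(-0.35522352809354074), np.float64(0.7825112308580037))
side [277.17910448 243.13432836] 134 (np.float64(-0.3398934061628001), np.float64(1.3418656655986316))
```

View pics/c6.png

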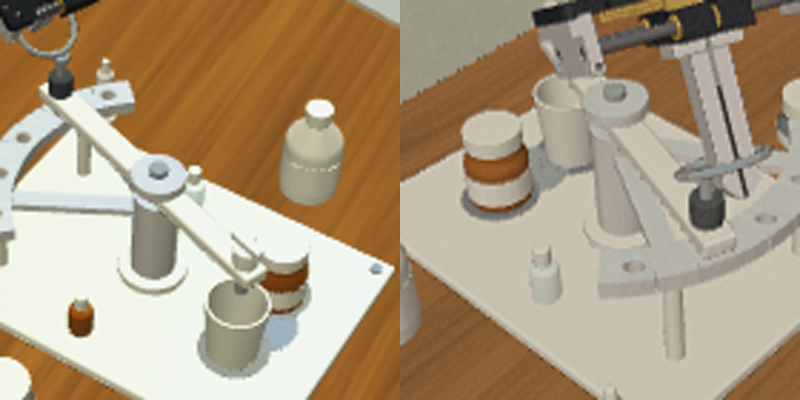

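Mean estimate is -0.348, and the spout is over the beaker. Lowering the pin gently.

```bash

python3 -m handwheel '{"linear":[[-0.001,0,0.0017],[-0.002,0,0.0035],[-0.003,0,0.0052],[-0.004,0,0.0069],[-0.004,0,0.0069]],"twist":[[0,0,0],[0,0,0],[0,0,0],[0,0,0],[0,0,0]],"fingers":[1,1,1,1,1]}'
python3 -m handwheel '{"linear":[[-0.001,0,0.0017],[-0.002,0,0.0035],[-0.003,0,0.0052],[-0.0035,0,0.0061],[-0.0035,0,0.0061]],"twist":[[0,0,0],[0,0,0],[0,0,0],[0,0,0],[0,0,0]],"fingers":[1,1,1,1,1]}'
python3 -m handwheel '{"linear":[[-0.001,0,0.0017],[-0.002,0,0.0035],[-0.003,0,0.0052],[-0.003,0,0.0052]],"twist":[[0,0,0],[0,0,0],[0,0,0],[0,0,0]],"fingers":[1,1,1,1]}'
python3 - <<'E'
from h import *
for n in ("scene","side","wrist"): cv2.imwrite(f"pics/{n}7.png",snapshot(n)[:,:,::-1])
a=cv2.imread("pics/scene7.png")[150:290,240:380];b=cv2.imread("pics/side7.png")[170:310,170:310]
cv2.imwrite('pics/c7.png',np.hstack([cv2.resize(x,(400,400),interpolation=2) for x in(a,b)]))
E
```

```text
clock: 7.9
eef_pos: [473.8, 94.4, 178.5]
eef_rot: [-0.254, 0.203, 0.944, 0.055]
ft_force: [3.3, -0.8, -4.9]
grip_width: 0.006
clock: 8.4
eef_pos: [473.8, 94.4, 171.6]
eef_rot: [-0.254, 0.203, 0.944, 0.055]
ft_force: [3.1, -2.0, -3.4]
grip_width: 0.007
clock: 8.8
eef_pos: [473.4, 94.7, 165.6]
eef_rot: [-0.254, 0.203, 0.944, 0.055]
ft_force: [0.4, -0.8, 0.3]
grip_width: 0.004
```

View pics/c7.png

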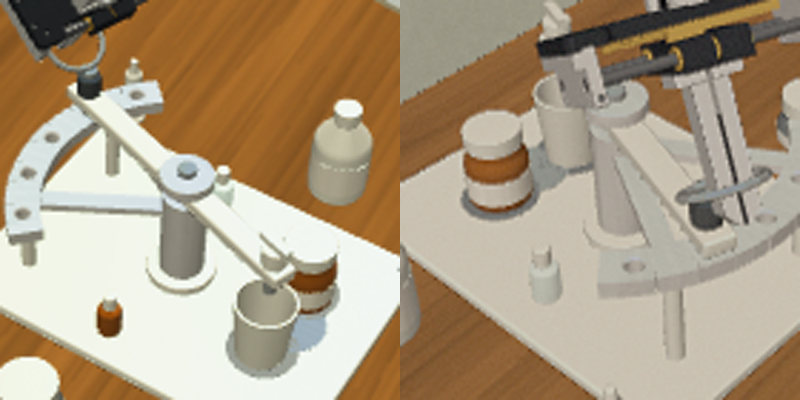

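View pics/wrist7.png

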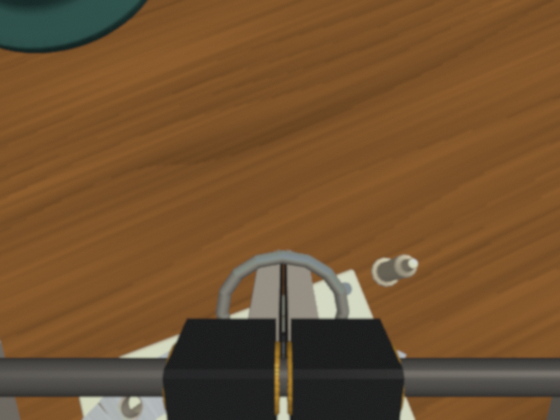

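The load went off at z of about 168–171, the same height at which it came on, so the pin is home. A pin riding on the plate would have unloaded at about 183. I'll lower a little to centre the finger in the ring, then withdraw along the finger axis.

```bash

python3 -m handwheel '{"linear":[[-0.0015,0,0.0026],[-0.003,0,0.0052],[-0.003,0,0.0052]],"twist":[[0,0,0],[0,0,0],[0,0,0]],"fingers":[1,1,1]}'
python3 - <<'E'
from h import *
p,R=goal(-0.349,8,28); print(*[x.round(3) for x in rel(p,R)])
E
python3 -m handwheel '{"linear":[[0,0,-0.01],[0,0,-0.02],[0,0,-0.03],[0,0,-0.04],[0,0,-0.05],[0,0,-0.07],[0,0,-0.1],[0,0,-0.13],[0,0,-0.16],[0,0,-0.18],[0,0,-0.18],[0,0,-0.18]],"twist":[[0,0,0],[0,0,0],[0,0,0],[0,0,0],[0,0,0],[0,0,0],[0,0,0],[0,0,0],[0,0,0],[0,0,0],[0,0,0],[0,0,0]],"fingers":[1,1,1,1,1,1,1,1,1,1,1,1]}'
python3 - <<'E'
from h import *
for n in ("scene","side","wrist"): cv2.imwrite(f"pics/{n}8.png",snapshot(n)[:,:,::-1])
a=cv2.imread("pics/scene8.png")[150:290,240:380];b=cv2.imread("pics/side8.png")[170:310,170:310]
cv2.imwrite('pics/c8.png',np.hstack([cv2.resize(x,(400,400),interpolation=2) for x in(a,b)]))
w=camera_params('wrist');c=np.array([np.cos(YAW-.349),np.sin(YAW-.349)]);print(read_state()['joint_pos'])
for z in(180,192):print(z,*[proj(q,[*(P0-174*c),z]) for q in(w,camera_params('scene'),camera_params('side'))])
E
```

```text
clock: 9.25
eef_pos: [473.6, 94.5, 159.3]
eef_rot: [-0.254, 0.203, 0.944, 0.055]
ft_force: [0.4, 0.3, 0.1]
grip_width: 0.005
[-0.001  0.001 -0.001] [ 0.058 -0.121  0.033]
clock: 10.45
eef_pos: [555.9, 57.1, 315.3]
eef_rot: [-0.254, 0.203, 0.944, 0.055]
ft_force: [-0.9, 0.1, -1.2]
grip_width: 0.004
[-0.30573503  0.55897715  0.44435006  1.31015652 -0.38549225  1.82964162
  1.28388982]
180 [284.28813915 207.80915573] [265.72577419 164.14916923] [282.45826342 234.45623722]
192 [284.3377249 204.4257298] [265.70410167 160.76605187] [282.38683473 229.19189207]
```

View pics/c8.png

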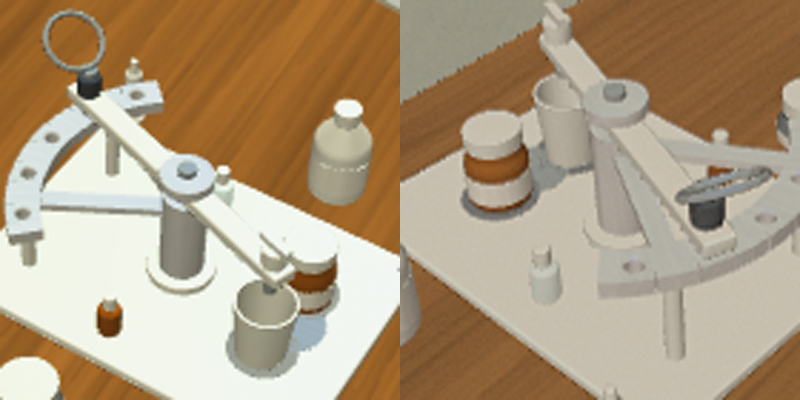

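View pics/wrist8.png

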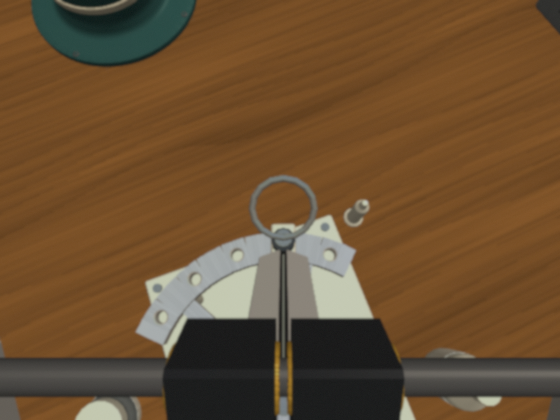

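View pics/scene8.png

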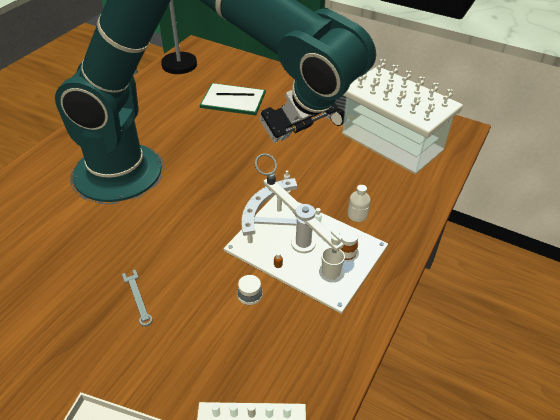

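In the scene view the ring centre is at (265.9,164.4); the home prediction is (265.7,164.1). In the side view it is at (283.4,234.1) against (282.5,234.5). So the pin is home in hole -0.349. The finger is out, the spout is over the beaker, and the other objects look unmoved.

```bash
python3 -c "
from workcell import *
print(read_state()['clock'],sign_off())"
```

```text
the job is handed in; nothing more can be done
10.6 None
```

The job is done and handed in at 10.6 s on the robot's clock. The arm is now locked one hole over, at -0.349, with the spout over the open beaker.

I put the shut fingertips through the ring and lifted the pin about 16 mm straight up, at roughly 4–6 N. I then swung the arm 20°, let the pin drop, and backed the finger out about 180 mm along its own axis.

**Arm angle:** just before the drop, the two camera views gave -0.355 and -0.340 rad, a mean of -0.348 (tolerance 0.025). This is the only place two checks differed.

**Pin home:** the load on the finger disappeared at the same height where it first came on. The ring centre matched the home prediction within about 1 pixel in both fixed views.

**Surroundings:** the robot touches nothing, and the beaker, jar and other objects look unmoved by eye in the final views. I did not re-measure their positions.

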